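# Square up and close a mailing tube on the measuring board

## Task

Get the mailing tube ready to be measured: with a flat hand laid lightly on top of it, roll it across the measuring board and over the low keeper bead until it lies against the back fence along its whole length, then push on its half-inserted cap, along the fence, until the tube's other end bears on the end stop and the cap is pressed fully home, and leave it lying square in that corner. It is thin cardboard: do not lift it, do not shove or grip its wall from the side, and go easy with the hand - never more than about 30 N, and only a light touch of about 12 N at most while the tube rides over the bead, where its wall would dent. Leave the other things where they stand.

Things in the scene. Friction and masses are not known exactly. Their poses are not given: they have to be found in the camera images.
- board: Fixed level plywood board on rubber feet, 340 mm (its x) by 400 mm (its y). Origin under its middle; x points away from the robot to the back fence, y to the left, z up. Its top, on which the tube lies, is 26 mm above the origin. The feet are adjustable: the origin lies 0 to 10 mm below the counter, so the top is 16 to 26 mm above the counter.
- fence (a point): Middle of the back fence's face (at the board's top): an upright aluminium strip 46 mm high, 4 mm thick, facing the robot, running along the board's y from -154 to +160 mm. Face at x = +130 mm in the board's frame; this point is at y = 0, z = 26 mm. A white scale is let in flush in front of it.
- bead (a point): Top of the keeper bead: a half-round aluminium strip across the board, parallel to the fence, 4 mm high and 11 mm wide, at x = 68 mm in the board's frame (this point: y = 0, z = 30 mm). It keeps round goods from rolling back: the tube has to be rolled over it (rising 4 mm; left half-way it rolls back) and then has about 7 mm of play.
- end_stop (a point): Middle of the end stop's face (at the board's top): an upright aluminium strip 52 mm high, 4 mm thick, across the right-hand end of the fence, from x = 34 to 134 mm in the board's frame, facing +y. Face at y = -150 mm; this point is at x = 92, z = 26 mm, where the tube's end comes to bear.
- tube: Loose brown cardboard mailing tube, 76 mm diameter, wall 200 mm long, 0.15 to 0.35 kg, lying on the board roughly along the fence, 70 to 110 mm short of it, askew by up to 0.08 rad. Origin at its centre; y along its axis towards the cap that stands out; x, z turn as it rolls. Under a hand it rolls half as far as the hand goes, and stays put if the hand stops before lifting.
- tube_center (a point): Centre of the tube, on its axis, 38 mm above the board's top.
- tube_foot (a point): Middle of the tube's closed end face (white disc, 74 mm diameter, 3 mm thick, fully home), 103 mm from the centre along the tube's -y; this end goes to the end stop.
- cap (a joint): How far the white cap at the tube's +y end (robot's left) stands out, m: 0 = fully home, flange on the tube's rim; 0.014 = most; starts at 0.008 to 0.013. It slides stiffly along the tube's axis, about 6.5 N (more when moved fast), and stays where left; the tube itself slides on the board at 1 to 3 N.
- cap_face (a point): Middle of the cap's outer face, a flat white disc 74 mm in diameter (flange 4 mm thick). It is 104 mm from the tube's centre when home.
- typebox: Bystander: wooden type box 62 x 202 x 50 mm lying on the board 9 to 16 mm behind the tube (between tube and robot). Origin under its middle.
- stamper_a: Bystander: self-inking stamp, red and black, 38 x 66 x 84 mm, standing on the board's near right corner. Origin under its middle.
- inktin: Bystander: flat round black ink tin, 76 mm diameter, 22 mm high, on the board's near left corner. Origin under its middle.
- stamper_b: Bystander: self-inking stamp, 38 x 66 x 84 mm, on the counter to the right of the board. Origin under its middle.
- stamper_c: Bystander: self-inking stamp like stamper_b, on the counter to the right of the board. Origin under its middle.
- datestamp: Bystander: wooden-handled date stamp, 32 mm diameter, 117 mm high, standing on the counter to the right of the board. Origin under its middle.
- inkpad: Bystander: flat black ink pad case 85 x 125 x 20 mm on the counter to the left of the board. Origin under its middle.

How it is judged (in metres and radians):
On the way:
1. the tube has been rolled home: it lies along the back fence (within 2.5 mm and 0.025 rad), its cap still standing out (x of tube_center in the frame of board above 0.0895 m and angle between the y axis of tube and the y axis of board, either way round below 0.025 rad and value of joint cap above 0.005 m and linear speed of tube below 0.03 m/s), for 0.2 s.
At the end, for the whole second after the job is handed in: The tube lies at rest on the board in the corner, released: its wall within 2.5 mm of the back fence and parallel to it within 0.025 rad, its closed end within 2.5 mm of the end stop, and the cap within 1.5 mm of fully home (x of tube_center in the frame of board above 0.0895 m and angle between the y axis of tube and the y axis of board, either way round below 0.025 rad and y of tube_foot in the frame of board below -0.1475 m and value of joint cap below 0.0015 m and linear speed of tube below 0.01 m/s and z of tube_center in the frame of board below 0.068 m and not (contact force between the fingers and tube above 0.1 N)); the robot touches nothing.
It fails at once if the hand pressed on the tube or its cap with more than 40 N (contact force between any of the fingers, the arm and tube above 40 N).
It fails at once if the hand pressed on the tube with more than 16 N while it rode on the bead (raised by more than 1.5 mm) (contact force between the fingers and tube above 16 N and z of tube_center in the frame of board above 0.0655 m).
It fails at once if the tube's wall was pushed or gripped from the side (hand on the wall with the fingers reaching below the tube's top) (contact force between the fingers and tube_c0 above 1 N and z of the grasp point in the frame of board below 0.092 m).
It fails at once if the tube was lifted off the board (z of tube_center in the frame of board above 0.078 m).
It fails at once if a bystander was disturbed (moved by more than 15 mm) (distance of any of typebox, stamper_a, stamper_b, stamper_c, inktin, inkpad, datestamp from where it was at the start of the episode above 0.015 m).
It also fails if it takes over 72 s, if anything falls off the work surface, if the arm or the gripper's body presses on something with over 40 N, if the wrist force passes 120 N, or if a joint passes its speed limit or range.

## Robot

A 6-joint arm with a two-finger parallel gripper is mounted at the origin on the work surface. World frame = base frame: x ahead of the robot, y to its left, z up, the work surface at z = 0. Lengths are in m, angles in degrees, forces in N, time in s.
With the tool pointing down it reaches from about 0.3 to 0.75 m from the base axis. Payload 8.5 kg.
Tool frame: the origin (TCP) lies midway between the tips of the shut fingers; the grasp point (between the pads) lies 19 mm behind it; z points along the fingers, y is the direction in which the jaws open and shut (so a half turn about z gives the same grasp; the last joint's range is limited). The gripper opens to 85 mm and grips with 20 to 120 N. Pads are 22 mm wide; open, the fingers measure 114 mm over their backs; the gripper's body (76 mm by 85 mm) begins 54 mm behind the grasp point. The pads swing forward as they close: fully open they stand 13 mm farther back than shut.
Start: joints at [-84.299, 21.807, 74.336, -0, 83.858, -12.336], TCP at [0.17, -0.523, 0.231] pointing down, gripper open.
Joint ranges: [-178.18, 178.18], [-50.72, 133.34], [12.68, 142.11], [-81.47, 261.47], [9.98, 163.14], [-165.26, 165.26]. Speed limits (degrees/s): [136.94, 136.94, 180, 180, 180, 180].

## Interface

Orientations are given as a 3x3 rotation matrix whose columns are the frame's x, y, z axes.
In Python, from rig import env, viewer, ticket gives the robot as it stands. The module is installed in compiled form; this text tells all that it offers.
- The arm moves only by the shell command python3 -m pendant 'ROWS' [FORCE]. ROWS is JSON, a list of rows, each a list of 3 entries, a list of its own where there are three numbers: the shift along the world's x, y, z in mm, then the turn about the world's z in rad, then the opening, from -1 (shut) to 1 (fully open). A call has 1 to 12 rows; each row shifts and turns the pose as measured when the row begins; what a row does not reach is not made up. A row lasts 1/8 s, in which the tool goes at most 62.5 mm and 10.7 degrees, less where a joint would pass 70% of its speed; a pose out of reach is approached as far as the arm can. A call with a gripper value outside its range is refused whole. The fingers move at their own pace and stop on an object; FORCE is the grip in N (left out, the last holds). Time passes only in rows, so rows that do not move let the fingers close. It gives the time, the measured TCP pose, the force and the opening at its end, in the units of the state.
- env.observe(): the state, without advancing time (a new reading comes with each control period).
- viewer.get_image(name): name is "scene" or "side" or "wrist"; returns (picture, depth): 400x640x3 uint8, red, green, blue; 400x640 float32, m along the optical axis (not along the pixel's ray), 0 where there is no reading.
- viewer.camera_params(name): a dict with "fx", "fy", "cx", "cy" (pixels), "rvec" (rotation vector, rad) and "tvec" (3), from world to camera coordinates, as OpenCV has them; the wrist camera has in their place "T_tool_cam" (4x4, takes a point from camera to tool coordinates, whose origin is the TCP and whose axes are the flange's). Camera axes: x right, y down, z forward; pixel columns grow to the right and rows downward; lengths in m; the calibration is good to about 2 mm. A picture is of the moment at which its call begins: read the wrist's pose just before it. camera_params takes no time and is no camera call.
- ticket.close_job(): hands the job in, once; it reports no verdict.
The state is a dict: "time_s": time; "q": joint angles; "qvel": joint speeds; "joint_efforts": joint torques, N m; "position": TCP position; "tool_rot": TCP orientation; "ft_force": force on the tool from outside, world axes, zero at the start; "wrist_torque": the same for the moment, N m; "grip_width": finger opening in m.
Only numpy, scipy, OpenCV 4.12 (cv2) and the standard library are available. Lean on these libraries where they do the work, as an engineer would, in place of code of your own. Each camera call takes 0.05 s, during which the arm holds its last target. There are 200 camera calls.

## Working session

There is one attempt and no reset: what is moved stays moved. The work goes in short steps, Python scripts to look and compute and a shell command to move; the robot and the scene stay as the last step left them, time stands still between calls to the robot, and variables do not carry over. Pictures are saved under pics/ and viewed, about 8 in all and at most 12, crops included, and the job is handed in when it is done.

```bash
mkdir -p pics; cat > h.py <<'E'
import numpy as np, cv2
from rig import env, viewer, ticket
def grab(n):
    s=env.observe(); im,d=viewer.get_image(n); p=viewer.camera_params(n)
    if 'rvec' in p:
        R=cv2.Rodrigues(np.array(p['rvec'],float))[0]; t=np.array(p['tvec'],float).ravel()
        Rc=R.T; c=-R.T@t
    else:
        T=np.array(p['T_tool_cam']); Rt=np.array(s['tool_rot']); Rc=Rt@T[:3,:3]; c=np.array(s['position'])+Rt@T[:3,3]
    return im,d,p,Rc,c
def cloud(d,p,Rc,c):
    v,u=np.indices(d.shape); P=np.stack([(u-p['cx'])/p['fx']*d,(v-p['cy'])/p['fy']*d,d],-1)
    W=P@Rc.T+c; W[d<=0]=np.nan; return W
def ray(u,v,z,p,Rc,c):
    r=Rc@np.array([(u-p['cx'])/p['fx'],(v-p['cy'])/p['fy'],1.]); return c+r*(z-c[2])/r[2]
def save(n,im): cv2.imwrite('pics/'+n,cv2.cvtColor(im,cv2.COLOR_RGB2BGR))
E
python3 - <<'E'
from h import *
for n in('scene','side','wrist'):
    im,d,p,Rc,c=grab(n); save(n+'0.png',im); np.savez('/tmp/'+n,im=im,d=d,Rc=Rc,c=c); print(n,c,Rc[:,2],p['fx'],(d>0).mean())
s=env.observe();print(s)
E
```

```text
scene [ 1.4951471  -0.50516675  0.9929281 ] [-0.6624583   0.36181434 -0.65592635] 460.7376471180408 0.9957265625
side [0.10145894 0.89595065 0.64853042] [ 0.38520594 -0.77102841 -0.50708143] 437.5434823519443 0.99591796875
wrist [ 0.2393209  -0.5015282   0.37395253] [-0.26733173 -0.08539125 -0.95981356] 332.36317363018145 0.9958125
{'time_s': 0.15, 'q': array([-8.42983793e+01,  2.18334186e+01,  7.43729294e+01, -1.15548806e-03,
        8.38584606e+01, -1.23349345e+01]), 'qvel': array([ 0.06713157, -0.15181595, -0.09782404,  0.12298817,  0.00839569,
       -0.03137738]), 'joint_efforts': array([ 1.87736907e-03, -4.48625064e+01, -2.31345749e+01, -2.33075543e-04,
        3.78210636e-03,  8.57501419e-06]), 'position': array([ 0.17027033, -0.52274004,  0.23085235]), 'tool_rot': array([[ 9.50858510e-01,  3.09625704e-01, -1.32326802e-04],
       [ 3.09625652e-01, -9.50857872e-01,  1.12353484e-03],
       [ 2.22051286e-04, -1.10929444e-03, -9.99999360e-01]]), 'ft_force': array([0.45213087, 0.20876474, 0.41482174]), 'wrist_torque': array([-0.01686389, -0.01140656, -0.02069157]), 'grip_width': 0.08524812511708235}
```

View pics/scene0.png

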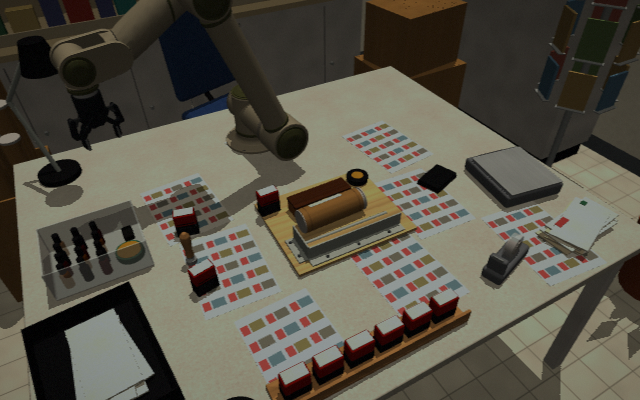

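View pics/side0.png

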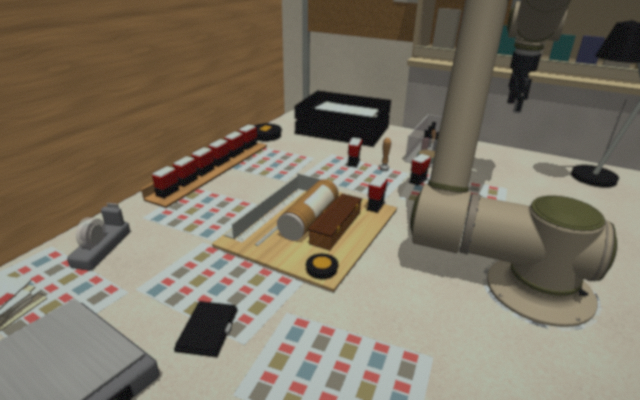

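```bash
cat > meas.py <<'E'
from h import *
def fitline(P):
    m=P.mean(0); u,s,vt=np.linalg.svd(P-m,full_matrices=False); d=vt[0]; d=d*np.sign(d[1]); return m,d,s[1]/len(P)**.5
def look(n):
    im,d,p,Rc,c=grab(n); return im,d,p,Rc,c,cloud(d,p,Rc,c)
E
python3 - <<'E'
from meas import *
for n,(u0,u1,v0,v1) in dict(scene=(255,420,165,280),side=(210,400,165,295)).items():
    im,d,p,Rc,c,W=look(n)
    hsv=cv2.cvtColor(im,cv2.COLOR_RGB2HSV)
    m=np.zeros(d.shape,bool); m[v0:v1,u0:u1]=1
    X=W[m]; C=hsv[m]; ok=~np.isnan(X[:,0]); X=X[ok];C=C[ok]
    print(n,'z hist',[(round(a*.004,3),int(k)) for a,k in zip(range(-2,30),np.histogram(X[:,2],np.arange(-2,31)*.004)[0])])
    wood=(C[:,1]>70)&(X[:,2]>.010)&(X[:,2]<.032)
    B=X[wood]; print('boardtop z med',np.median(B[:,2]),np.percentile(B[:,2],[10,90]))
    mm=(m&(hsv[...,1]>70)&(W[...,2]>.010)&(W[...,2]<.032)).astype(np.uint8)
    mm2=(m&(W[...,2]>.010)&(W[...,2]<.12)).astype(np.uint8)
    pts=B[:,:2].astype(np.float32); r=cv2.minAreaRect((pts*1000)); print('rect',r)
    # fence: grey, high
    f=(C[:,1]<60)&(X[:,2]>.055)&(X[:,2]<.085)&(X[:,0]>.4); F=X[f]; print('fence',len(F),fitline(F[:,:2]),np.percentile(F[:,2],[5,50,95]))
    # tube
    t=(X[:,2]>.080)&(X[:,2]<.115); T=X[t]; print('high',len(T),T.min(0),T.max(0)); 
    np.savez('/tmp/c_'+n,X=X,C=C)
    vis=cv2.resize(im[v0:v1,u0:u1],None,fx=4,fy=4,interpolation=cv2.INTER_CUBIC); save('crop_'+n+'.png',vis)
E
python3 - <<'E'
import cv2,numpy as np
a=cv2.imread('pics/crop_scene.png');b=cv2.imread('pics/crop_side.png')
a=cv2.resize(a,(430,300));b=cv2.resize(b,(438,300));w=438
a=cv2.copyMakeBorder(a,0,0,0,w-430,cv2.BORDER_CONSTANT)
cv2.imwrite('pics/both.png',np.vstack([a,b]))
E
```

```text
scene z hist [(-0.008, 19), (-0.004, 1524), (0.0, 5805), (0.004, 1586), (0.008, 114), (0.012, 365), (0.016, 2199), (0.02, 2094), (0.024, 636), (0.028, 168), (0.032, 141), (0.036, 206), (0.04, 304), (0.044, 191), (0.048, 183), (0.052, 193), (0.056, 195), (0.06, 255), (0.064, 472), (0.068, 684), (0.072, 200), (0.076, 125), (0.08, 157), (0.084, 168), (0.088, 281), (0.092, 392), (0.096, 102), (0.1, 105), (0.104, 27), (0.108, 1), (0.112, 0), (0.116, 0)]
boardtop z med 0.019188528927375437 [0.01594879 0.02223101]
rect ((566.772705078125, 107.46804809570312), (550.9894409179688, 346.00360107421875), 88.66255950927734)
fence 493 (array([ 0.66823882, -0.01060746]), array([0.24613454, 0.96923567]), np.float64(0.04328526638530961)) [0.05614965 0.06309238 0.07516921]
high 1233 [ 0.42619835 -0.16394612  0.08000131] [0.61348019 0.13090092 0.10859512]
side z hist [(-0.008, 0), (-0.004, 679), (0.0, 10350), (0.004, 961), (0.008, 230), (0.012, 371), (0.016, 4092), (0.02, 1792), (0.024, 316), (0.028, 226), (0.032, 252), (0.036, 332), (0.04, 682), (0.044, 229), (0.048, 243), (0.052, 253), (0.056, 274), (0.06, 283), (0.064, 473), (0.068, 991), (0.072, 150), (0.076, 138), (0.08, 166), (0.084, 196), (0.088, 259), (0.092, 451), (0.096, 79), (0.1, 118), (0.104, 8), (0.108, 0), (0.112, 0), (0.116, 0)]
boardtop z med 0.019148917134966026 [0.01670189 0.02109235]
rect ((704.0167236328125, 33.11912536621094), (403.397216796875, 627.2291259765625), 89.46987915039062)
fence 964 (array([0.60894826, 0.0336073 ]), array([-8.53261071e-04,  9.99999636e-01]), np.float64(0.07195309354807995)) [0.05620886 0.06612683 0.08299045]
high 1277 [ 0.42291609 -0.16601693  0.0800016 ] [0.60389416 0.13008839 0.10591673]
```

View pics/both.png

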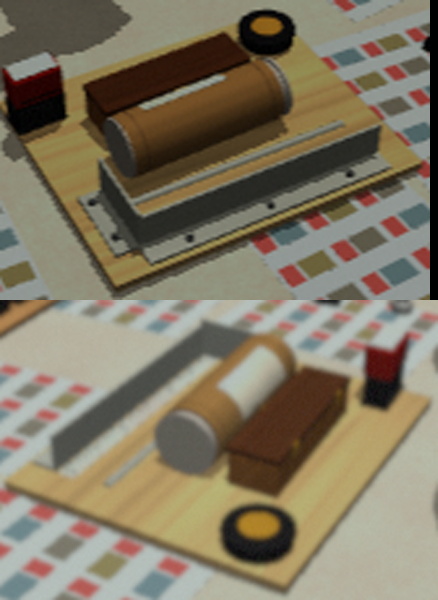

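```bash
cat > m2.py <<'E'
from meas import *
from scipy.optimize import least_squares
def measure(n,box,pr=True,z0=.0195):
    im,d,p,Rc,c,W=look(n); u0,u1,v0,v1=box
    m=np.zeros(d.shape,bool); m[v0:v1,u0:u1]=1
    m&=(W[...,2]>.0095)&(W[...,2]<.13)
    k,l,st,_=cv2.connectedComponentsWithStats(cv2.morphologyEx(m.astype(np.uint8),cv2.MORPH_OPEN,np.ones((3,3))))
    i=1+st[1:,4].argmax(); m=l==i; X=W[m]
    return im,m,X,W,cv2.cvtColor(im,cv2.COLOR_RGB2HSV)
def tube(X,z0,x0,ang):
    f=lambda q:np.hypot((X[:,0]-q[0]-q[1]*X[:,1]),X[:,2]-z0-.038)-.038
    r=least_squares(f,[x0,ang],loss='soft_l1',f_scale=.002); return r.x,np.sqrt(np.mean(r.fun**2))
BOX=dict(scene=(245,430,160,290),side=(200,410,160,300))
E
python3 - <<'E'
from m2 import *
for n in BOX:
    im,m,X,W,hsv=measure(n,BOX[n]); C=hsv[m]
    r=cv2.minAreaRect(np.float32(X[X[:,2]<.03,:2]*1000)); print(n,len(X),r, np.round(cv2.boxPoints(r)))
    b=(X[:,2]>.0145)&(X[:,2]<.025); B=X[b]; A=np.c_[B[:,:2]-[.55,0],np.ones(len(B))]; print('plane',np.linalg.lstsq(A,B[:,2],rcond=None)[0],np.median(B[:,2]))
    # height map: fence region candidates
    for z in ((.03,.045),(.045,.06),(.06,.064),(.064,.07),(.07,.08),(.08,.09),(.09,.1)):
        q=X[(X[:,2]>z[0])&(X[:,2]<z[1])]; H=np.histogram(q[:,0],np.arange(.38,.74,.01))[0]; print(z,H)
E
```

```text
scene 9874 ((565.0944213867188, 35.61561584472656), (403.343994140625, 348.5291748046875), 88.82763671875) [[ 387. -162.]
 [ 735. -170.]
 [ 743.  234.]
 [ 395.  241.]]
plane [ 0.00429975 -0.00044323  0.01975443] 0.019857712420190465
(0.03, 0.045) [  0   0   1   6  27  31  43  53  43  41  39   5   5   3   0   0   1   4
   7   6   6   9  47  45   5   4   6   4   7   4   5 240  90   0   1]
(0.045, 0.06) [  0   0   0   0   2   4  12  34  16   7   6   3   4   6   3   0   4   5
   4   5   5   9  22 174   6   5   4   3   7   4   6 254  88   0   0]
(0.06, 0.064) [ 0  0  0  0  0  1  0  0 10  1  1  1  1  2 25  0  0  1  1  1  1  2  8 56
  1  0  3  1  2  1  1 83 16  0  0]
(0.064, 0.07) [  0   0   0   0   0   1   3   4  62  76  82  78  82  93 109   5   2   3
   2   4   2   4  32 106   1   4   3   6   2   3   3  78  32   0   0]
(0.07, 0.08) [  0   0   0   0   0   3   2   6  53  44  49  49  47  36  40   8   2   2
   6   3   2   9 138 102   4   4   2   2   4   3   2   4   1   0   0]
(0.08, 0.09) [  0   0   0   0   0   1   2   4  49   0   0   0   0   0   0   0   2  32
   8   6  23 130 185  15   0   0
[... 787 characters left out ...]
 5  5  4  3  2 47 11  6  6  9  3  4  5  0
  2  4  3  4  2  4  9 94  1  0  0]
(0.064, 0.07) [  0   0   0   0  13   6   7   4 139 130 128 130 130 128  64  85  26   7
   4   5   9  10   6   1   4   7   9   6   6   4   6 107   0   0   0]
(0.07, 0.08) [  0   0   0   0  26  11  13  10  29  33  42  38  36  34  11  60 154  16
  13  10  13  11   5   2   3   1   3   3   3   3   4   0   0   0   0]
(0.08, 0.09) [  0   0   0   0  25  11  14  11   0   0   0   0   0   0   0   1 163 146
  18  14  17  44  10   0   0   0   0   0   0   0   0   0   0   0   0]
(0.09, 0.1) [  0   0   0   0  36  11  11  13   3   0   0   0   0   0   0   0   0 105
 187 157 114  28   0   0   0   0   0   0   0   0   0   0   0   0   0]
```

```bash
cat >> m2.py <<'E'
def report(n,z0=.0195):
    im,m,X,W,hsv=measure(n,BOX[n])
    f=(X[:,2]>.032)&(X[:,2]<.0625)&(X[:,0]>.672)&(X[:,1]>-.1); F=X[f]
    a=np.polyfit(F[:,1],F[:,0],1)
    for _ in range(4): g=abs(F[:,0]-np.polyval(a,F[:,1]))<.004; a=np.polyfit(F[g,1],F[g,0],1)
    F=F[g]; print(n,'fence slope,x0',a,len(F),'y',np.percentile(F[:,1],[.5,99.5]))
    t=(X[:,2]>.05)&(X[:,2]<.12)&(X[:,0]>.535)&(X[:,0]<.675)&(X[:,1]>-.11)&(X[:,1]<.165)
    if n=='side': t&=hsv[m][:,0]<255
    T=X[t]; q,e=tube(T,z0,.58,-.02)
    r=abs(np.hypot(T[:,0]-q[0]-q[1]*T[:,1],T[:,2]-z0-.038)-.038)<.005
    T=T[r]; q,e=tube(T,z0,*q)
    ys=T[:,1]+q[1]*(T[:,0]-q[0]); print(' tube x0,slope',q,e,len(T),'y',ys.min(),np.percentile(ys,[.5,99.5]),ys.max(),'top',np.percentile(T[:,2],99))
    k=X[:,1]<-.09; S=X[k&(X[:,2]>.034)&(X[:,2]<.068)&(X[:,0]>.61)&(X[:,0]<.69)]; print(' stop y med',np.median(S[:,1]) if len(S) else 0, len(S), S[:,0].min() if len(S) else 0)
E
python3 - <<'E'
from m2 import *
for n in BOX: report(n)
E
```

```text
scene fence slope,x0 [0.01977416 0.69785187] 614 y [-0.09929852  0.19129073]
 tube x0,slope [ 0.57668271 -0.02465508] 0.0020689650523262088 1453 y -0.08717288063310212 [-0.08588639  0.12923572] 0.1318530795870901 top 0.09803529346183765
 stop y med -0.12015345721206866 95 0.6100399202622568
side fence slope,x0 [0.02067028 0.69237811] 631 y [-0.09789186  0.18992048]
 tube x0,slope [ 0.57542645 -0.01921523] 0.0014492947169174888 1417 y -0.0919066736026771 [-0.08682846  0.12731364] 0.12840052774215116 top 0.09661924183967435
 stop y med -0.12025286158942206 192 0.6194648685878312
```

```bash
python3 -m pendant '[[[34,45,-3],-0.0245,1],[[34,45,-3],-0.0245,1],[[34,45,-3],-0.0245,1],[[34,45,-3],-0.0245,1],[[34,45,-3],-0.0245,1],[[34,45,-3],-0.0245,1],[[34,45,-3],-0.0245,1],[[34,45,-3],-0.0245,1],[[34,45,-3],-0.0245,1],[[34,45,-3],-0.0245,1],[[34,45,-3],-0.0245,1],[[34,45,-3],-0.0245,1]]'; python3 - <<'E'
from h import *
s=env.observe();R=np.array(s['tool_rot']);print(s['position'],R[:,1],R[:,2],s['ft_force'],s['q'])
E
```

```text
time_s: 1.95
position: [0.5871, 0.0328, 0.1952]
tool_rot: [[1.0, 0.004, 0.004], [0.004, -1.0, -0.004], [0.004, 0.004, -1.0]]
ft_force: [0.6, -1.3, -0.1]
grip_width: 0.0858
[0.58712933 0.03275903 0.19520234] [ 0.00391118 -0.9999824   0.00446112] [ 0.00395562 -0.00444564 -0.99998229] [ 0.57490202 -1.26240575 -0.14500813] [-8.23451093 27.0675356  71.7704091  -0.2224292  80.90133416 81.57556322]
```

```bash
python3 -m pendant '[[[-5,-4,-10],0.005,1],[[-6,-4,-20],0.005,1],[[-6,-4,-20],0.004,1],[[-5,-4,-20],0.004,1],[[0,0,-10],0,1],[[0,0,0],0,1],[[0,0,0],0,1]]'; python3 - <<'E'
from m2 import *
s=env.observe();print(s['position'],s['ft_force'])
im,d,p,Rc,c=grab('wrist');save('w1.png',im)
report('side'); 
E
```

```text
time_s: 2.82
position: [0.5642, 0.0167, 0.1125]
tool_rot: [[1.0, 0.026, 0.004], [0.026, -1.0, -0.005], [0.004, 0.005, -1.0]]
ft_force: [-0.1, 0.8, 0.3]
grip_width: 0.0855
[0.56418349 0.01672612 0.11252503] [-0.0719328   0.75519382  0.33827336]
side fence slope,x0 [0.02008364 0.69240967] 633 y [-0.09913319  0.18897324]
 tube x0,slope [ 0.57540991 -0.0176675 ] 0.0014564723756674677 1407 y -0.09182843872962328 [-0.08721632  0.12674466] 0.1274265592143008 top 0.09660085686330591
 stop y med -0.1193286580215539 69 0.6227419601930391
```

View pics/w1.png

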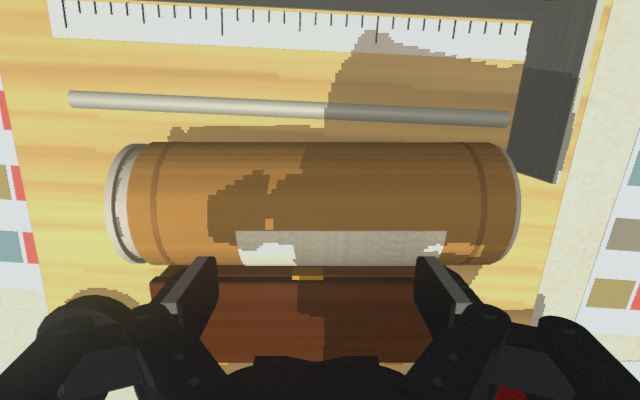

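```bash
python3 -m pendant '[[[0,0,-8],0,1],[[0,0,-8],0,1],[[0,0,-5],0,1],[[0,0,-2],0,1],[[0,0,-1],0,1],[[0,0,0],0,1]]'; python3 -m pendant '[[[0,0,-1],0,1],[[0,0,-1],0,1],[[0,0,-1],0,1]]'
```

```text
time_s: 3.68
position: [0.5645, 0.017, 0.0872]
tool_rot: [[1.0, 0.026, 0.005], [0.026, -1.0, -0.005], [0.005, 0.005, -1.0]]
ft_force: [0.8, -0.4, -0.6]
grip_width: 0.0853
time_s: 4.05
position: [0.5647, 0.017, 0.0844]
tool_rot: [[1.0, 0.026, 0.006], [0.026, -1.0, -0.005], [0.006, 0.005, -1.0]]
ft_force: [0.7, 0.0, 0.4]
grip_width: 0.0853
```

```bash
for i in 1 2; do python3 -m pendant '[[[0,0,-1],0,1]]' | grep -E 'posi|ft'; done; python3 -m pendant '[[[0,0,-0.6],0,1]]' | grep -E 'posi|ft'
```

```text
position: [0.5647, 0.017, 0.0833]
ft_force: [-0.6, 0.1, 0.5]
position: [0.5646, 0.017, 0.0823]
ft_force: [-0.6, -0.3, 0.0]
position: [0.5646, 0.017, 0.0816]
ft_force: [0.1, 0.3, -0.3]
```

```bash
for i in 1; do python3 -m pendant '[[[0,0,-0.7],0,1]]' | grep -E 'posi|ft'; done; python3 -m pendant '[[[0,0,-0.7],0,1]]' | grep -E 'posi|ft'; python3 -m pendant '[[[0,0,-0.7],0,1]]' | grep -E 'posi|ft'; python3 -m pendant '[[[0,0,-0.7],0,1]]' | grep -E 'posi|ft'
```

```text
position: [0.5646, 0.017, 0.0808]
ft_force: [-0.8, -0.7, -0.4]
position: [0.5647, 0.017, 0.0802]
ft_force: [-1.2, -0.7, 3.8]
position: [0.5651, 0.017, 0.08]
ft_force: [-1.0, 0.0, 6.2]
position: [0.5656, 0.0171, 0.08]
ft_force: [-0.7, 0.0, 6.9]
```

```bash
python3 -m pendant '[[[4,0,-0.7],-0.004,1],[[4,0,-0.7],-0.004,1],[[4,0,-0.7],-0.004,1]]' | grep -E 'posi|ft'; python3 -m pendant '[[[4,0,-0.7],-0.004,1],[[4,0,-0.7],-0.004,1],[[4,0,-0.7],-0.004,1],[[4,0,-0.7],-0.004,1]]'; python3 - <<'E'
from m2 import *
report('side');im,d,p,Rc,c=grab('wrist');save('w2.png',im)
E
```

```text
position: [0.5795, 0.0174, 0.0805]
ft_force: [0.7, -0.6, 4.9]
time_s: 5.8
position: [0.5981, 0.0178, 0.0806]
tool_rot: [[1.0, -0.004, 0.022], [-0.003, -1.0, -0.004], [0.022, 0.004, -1.0]]
ft_force: [-0.6, 0.1, 5.3]
grip_width: 0.0855
side fence slope,x0 [0.02107972 0.6923415 ] 569 y [-0.06737186  0.18919847]
 tube x0,slope [ 0.59297103 -0.01946945] 0.0015361454899801704 1360 y -0.09308655950038064 [-0.08838882  0.12760052] 0.12998696709525334 top 0.09768308076095336
 stop y med -0.12119740948639957 48 0.6611423160338259
```

```bash
python3 -m pendant '[[[0,0,2],0,1],[[0,0,4],0,1],[[-8,14,3],0,1],[[-8,14,0],0,1],[[0,0,-2],0,1],[[0,0,-3],0,1],[[0,0,0],0,1]]'; python3 - <<'E'
from m2 import *
report('side');
E
```

```text
time_s: 6.78
position: [0.5803, 0.0485, 0.0843]
tool_rot: [[1.0, -0.002, 0.021], [-0.002, -1.0, -0.004], [0.021, 0.004, -1.0]]
ft_force: [-0.2, -0.0, -0.3]
grip_width: 0.0855
side fence slope,x0 [0.02246848 0.6923242 ] 539 y [-0.04166296  0.18970538]
 tube x0,slope [ 0.59289528 -0.02040327] 0.00151132553771708 1242 y -0.09203772730050608 [-0.08840971  0.12751822] 0.1284579196957292 top 0.09693856141123763
 stop y med -0.12040401674493584 22 0.6567548095744188
```

View pics/w2.png

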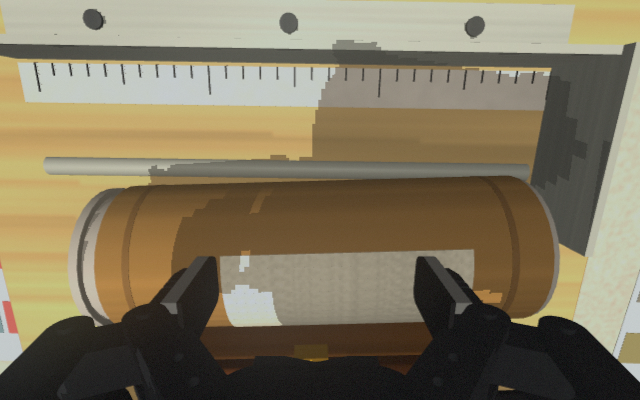

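```bash
python3 -m pendant '[[[3,0,-1.5],0,1],[[0,0,-1.5],0,1],[[0,0,-0.7],0,1],[[0,0,-0.7],0,1]]' | grep -E 'posi|ft'; python3 -m pendant '[[[4,0,-0.7],0,1],[[4,0,-0.7],0,1],[[4,0,-0.7],0,1],[[4,0,-0.7],0,1]]' | grep -E 'posi|ft';python3 -m pendant '[[[4,0,-0.7],0,1],[[4,0,-0.7],0,1],[[4,0,-0.7],0,1]]'; python3 - <<'E'
from m2 import *
report('side')
E
```

```text
position: [0.5844, 0.0478, 0.0803]
ft_force: [0.5, 1.2, 7.1]
position: [0.6027, 0.0483, 0.0805]
ft_force: [-0.0, 0.3, 5.6]
time_s: 8.2
position: [0.6165, 0.0486, 0.0806]
tool_rot: [[0.999, -0.004, 0.035], [-0.004, -1.0, -0.003], [0.035, 0.002, -0.999]]
ft_force: [-0.1, 0.9, 5.2]
grip_width: 0.0853
side fence slope,x0 [0.02186514 0.69224365] 536 y [-0.09774522  0.19022404]
 tube x0,slope [ 0.60925877 -0.01894717] 0.00151780778027752 1381 y -0.08983840663300434 [-0.08736793  0.12790423] 0.12967097411067308 top 0.09759012245663963
 stop y med -0.11781334627069506 20 0.655583048167829
```

```bash
python3 -m pendant '[[[0,0,2],0,1],[[-2,2,4],0,1],[[-10,3,0],0,1],[[-6,0,0],0,1],[[0,0,-2],0,1],[[0,0,-1.5],0,1],[[0,0,-1.5],0,1],[[0,0,-0.7],0,1]]' | grep -E 'posi|ft';  python3 -m pendant '[[[0,0,-0.7],0,1],[[3,0,-0.7],0,1],[[3,0,-0.7],0,1],[[3,0,-0.7],0,1],[[3,0,-0.7],0,1]]'; python3 - <<'E'
from m2 import *
report('side')
E
```

```text
position: [0.597, 0.0539, 0.0803]
ft_force: [-0.9, 0.3, 4.3]
time_s: 9.88
position: [0.6122, 0.0544, 0.0806]
tool_rot: [[0.999, -0.005, 0.043], [-0.005, -1.0, -0.001], [0.043, 0.001, -0.999]]
ft_force: [-1.2, 1.8, 6.8]
grip_width: 0.0853
side fence slope,x0 [0.02104316 0.69244862] 515 y [-0.09672444  0.19006425]
 tube x0,slope [ 0.61012523 -0.01766114] 0.0015086062700107922 1349 y -0.08923953099524018 [-0.08798647  0.12774802] 0.13004720109724424 top 0.09798644010176466
 stop y med -0.1002089654588384 17 0.6575942711686079
```

```bash
python3 -m pendant '[[[0,0,-1],0,1],[[2,0,-1],0,1]]' | grep -E 'posi|ft';  python3 -m pendant '[[[2,0,-1],0,1],[[2,0,-1],0,1]]' | grep -E 'posi|ft'; python3 -m pendant '[[[2,0,-1],0,1]]' | grep -E 'posi|ft'; python3 - <<'E'
from m2 import *
report('side');report('scene');im,d,p,Rc,c=grab('wrist');save('w3.png',im)
E
```

```text
position: [0.6158, 0.0547, 0.0808]
ft_force: [-2.0, 3.3, 9.8]
position: [0.6212, 0.0552, 0.0815]
ft_force: [-0.9, 2.3, 8.0]
position: [0.6239, 0.0554, 0.0817]
ft_force: [-1.6, 2.1, 7.7]
side fence slope,x0 [0.02080377 0.69242243] 516 y [-0.08202334  0.18922073]
 tube x0,slope [ 0.61521308 -0.01000557] 0.001678929419478209 1395 y -0.08970845802488107 [-0.08628998  0.12899273] 0.13042613255436686 top 0.09839647090155897
 stop y med -0.121975826543811 16 0.6661257155599098
scene fence slope,x0 [0.02188773 0.69766638] 616 y [-0.09871073  0.19114903]
 tube x0,slope [ 0.61772797 -0.02688639] 0.0021870017889888617 1448 y -0.0861706593956096 [-0.08501878  0.13009561] 0.13174580403428843 top 0.09917527216723904
 stop y med -0.12009680008028284 91 0.6100215791570044
```

View pics/w3.png

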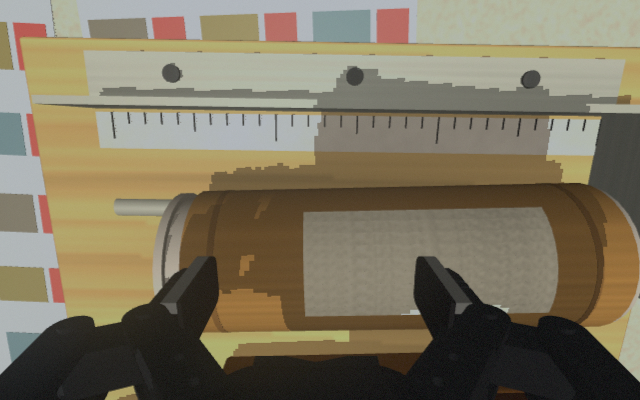

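```bash
python3 -m pendant '[[[0,0,2],0,1],[[-2,0,4],0,1],[[-8,-9,2],-0.05,1],[[-8,-9,0],-0.05,1],[[-8,-9,0],-0.05,1],[[-5,-8,0],-0.05,1],[[0,0,-2],0,1],[[0,0,-2],0,1],[[0,0,0],0,1]]'; python3 - <<'E'
from m2 import *
report('side')
E
```

```text
time_s: 11.82
position: [0.5894, 0.017, 0.0853]
tool_rot: [[0.975, -0.218, 0.052], [-0.218, -0.976, -0.014], [0.053, 0.002, -0.999]]
ft_force: [-0.8, 0.3, 0.0]
grip_width: 0.0856
side fence slope,x0 [0.02077692 0.69240206] 566 y [-0.06790109  0.18968086]
 tube x0,slope [ 0.56453195 -0.02611904] 0.0014720623901992088 933 y -0.09049018410225251 [-0.08898473  0.12706294] 0.1291569680236912 top 0.09673999259894353
 stop y med -0.12068346855148682 130 0.6304259181370866
```

```bash
python3 -m pendant '[[[-5,0,3],0,1],[[-12,0,0],0,1],[[-12,0,0],0,1],[[-12,0,0],0,1],[[-2,0,-3],0,1],[[0,0,-2],0,1]]'; python3 - <<'E'
from m2 import *
report('side');report('scene')
im,m,X,W,hsv=measure('side',BOX['side'])
q=X[(X[:,2]>.06)&(X[:,2]<.076)&(X[:,0]<.54)&(X[:,0]>.44)&(abs(X[:,1])<.15)];print(cv2.minAreaRect(np.float32(q[:,:2]*1000)))
W=np.load('/tmp/c_side.npz')['X'];X=W;q=X[(X[:,2]>.06)&(X[:,2]<.076)&(X[:,0]<.54)&(X[:,0]>.44)&(abs(X[:,1])<.15)];print(cv2.minAreaRect(np.float32(q[:,:2]*1000)))
E
```

```text
time_s: 12.62
position: [0.5429, 0.0175, 0.0836]
tool_rot: [[0.975, -0.217, 0.052], [-0.217, -0.976, -0.014], [0.054, 0.002, -0.999]]
ft_force: [1.8, -0.6, -0.3]
grip_width: 0.0852
side fence slope,x0 [0.02050323 0.69245959] 631 y [-0.09792259  0.18906517]
 tube x0,slope [ 0.56441664 -0.03140766] 0.0016669495397339468 744 y -0.09179286802233963 [-0.08556189  0.1273659 ] 0.12945229926843374 top 0.09685705017308308
 stop y med -0.11681834341547204 44 0.6814395737404558
scene fence slope,x0 [0.02093755 0.69782869] 628 y [-0.09898987  0.19104876]
 tube x0,slope [ 0.56579625 -0.02279188] 0.0020255316069356637 1426 y -0.08833644317382504 [-0.08642004  0.12795807] 0.12960355435455947 top 0.09795634621282504
 stop y med -0.12003787753193801 94 0.6103641890467697
((489.93292236328125, 9.127922058105469), (237.18405151367188, 93.71733093261719), 88.4542465209961)
((499.3885192871094, 9.12451171875), (240.50502014160156, 95.86106872558594), 84.30646514892578)
```

```bash
python3 -m pendant '[[[4,0,-1.5],0,1],[[0,0,-1],0,1],[[0,0,-0.7],0,1],[[0,0,-0.7],0,1]]' | grep -E 'posi|ft';  python3 -m pendant '[[[4,0,-0.8],0,1],[[5,0,-0.8],0,1],[[5,0,-0.8],0,1],[[5,0,-0.8],0,1],[[5,0,-0.8],0,1]]'| grep -E 'posi|ft';  python3 -m pendant '[[[5,0,-0.8],0,1],[[5,0,-0.8],0,1],[[5,0,-0.8],0,1],[[5,0,-0.8],0,1],[[3,0,-0.8],0,1],[[0,0,-0.8],0,1]]'; python3 - <<'E'
from m2 import *
report('side');report('scene')
E
```

```text
position: [0.5488, 0.0175, 0.08]
ft_force: [-0.1, 0.5, 8.5]
position: [0.5767, 0.018, 0.0806]
ft_force: [0.2, 0.8, 4.9]
time_s: 14.65
position: [0.6043, 0.0185, 0.0804]
tool_rot: [[0.973, -0.217, 0.077], [-0.216, -0.976, -0.015], [0.078, -0.002, -0.997]]
ft_force: [-0.5, 1.5, 8.3]
grip_width: 0.0852
side fence slope,x0 [0.02080384 0.69234379] 529 y [-0.04190409  0.1899485 ]
 tube x0,slope [ 0.59270315 -0.01453172] 0.0015264456562586834 1402 y -0.09123259954902087 [-0.08783614  0.12750575] 0.1291095622410591 top 0.09729703312382158
 stop y med -0.12100842850112958 93 0.6540718796686118
scene fence slope,x0 [0.02068165 0.69784811] 626 y [-0.09775963  0.19123144]
 tube x0,slope [ 0.59383013 -0.01792417] 0.0021012955092382674 1408 y -0.08629596683201375 [-0.08534808  0.12934573] 0.1312435357604103 top 0.0981900180695393
 stop y med -0.12011117230946694 98 0.6100643225911335
```

```bash
python3 -m pendant '[[[0,0,1.5],0,1],[[0,0,5],0,1],[[-8,0,0],0,1],[[-10,0,0],0,1],[[-5,0,0],0,1],[[0,0,-3],0,1],[[0,0,-1.5],0,1]]' | grep -E 'posi|ft';  python3 -m pendant '[[[0,0,-1.2],0,1],[[0,0,-0.8],0,1],[[0,0,-0.8],0,1]]'| grep -E 'posi|ft'
```

```text
position: [0.5783, 0.0183, 0.0811]
ft_force: [-0.0, 0.3, 1.0]
position: [0.5804, 0.0183, 0.08]
ft_force: [0.3, 1.0, 6.0]
```

```bash
python3 -m pendant '[[[4,0,-0.8],0,1],[[4,0,-0.8],0,1],[[4,0,-0.8],0,1],[[4,0,-0.8],0,1],[[4,0,-0.8],0,1],[[4,0,-0.8],0,1],[[2,0,-0.8],0,1],[[0,0,-0.5],0,1]]'; python3 - <<'E'
from m2 import *
report('side');report('scene')
E
```

```text
time_s: 17.0
position: [0.6136, 0.0191, 0.0803]
tool_rot: [[0.971, -0.218, 0.097], [-0.217, -0.976, -0.014], [0.098, -0.008, -0.995]]
ft_force: [-0.5, 1.7, 6.3]
grip_width: 0.0854
side fence slope,x0 [0.02056397 0.69242838] 540 y [-0.09884215  0.18993579]
 tube x0,slope [ 0.61019016 -0.01494434] 0.0015111278624141623 1345 y -0.09302753159674004 [-0.08746152  0.12785608] 0.1301056239940858 top 0.09750500230813883
 stop y med -0.12036041236630901 65 0.6635656962813413
scene fence slope,x0 [0.02044589 0.69782327] 613 y [-0.09924927  0.1914307 ]
 tube x0,slope [ 0.61143754 -0.01897613] 0.0020237503613962644 1476 y -0.08682908922802282 [-0.0849949   0.12887711] 0.13141243929976631 top 0.09817410176462243
 stop y med -0.11996433806037665 99 0.6102114986105774
```

```bash
python3 -m pendant '[[[0,0,1.5],0,1],[[0,0,5],0,1],[[-8,0,0],0,1],[[-9,0,0],0,1],[[-4,0,0],0,1],[[0,0,-3],0,1],[[0,0,-1.5],0,1]]' | grep -E 'posi|ft';  python3 -m pendant '[[[0,0,-1.2],0,1],[[0,0,-0.8],0,1],[[0,0,-0.9],0,1]]'| grep -E 'posi|ft'
```

```text
position: [0.5902, 0.019, 0.0814]
ft_force: [0.1, 0.1, -0.0]
position: [0.5925, 0.019, 0.0805]
ft_force: [-0.5, 0.6, 5.6]
```

```bash
python3 -m pendant '[[[2,0,-1],0,1],[[4,0,-1],0,1],[[4,0,-1],0,1]]'| grep -E 'posi|ft'; python3 -m pendant '[[[4,0,-1],0,1],[[4,0,-1],0,1],[[4,0,-0.9],0,1]]'| grep -E 'posi|ft'; python3 - <<'E'
from m2 import *
report('side');report('scene')
E
```

```text
position: [0.6055, 0.0192, 0.0804]
ft_force: [0.6, 0.6, 3.6]
position: [0.6204, 0.0196, 0.0809]
ft_force: [-4.8, 4.1, 16.1]
side fence slope,x0 [0.02193824 0.69228598] 549 y [-0.09800273  0.18971553]
 tube x0,slope [ 0.61107966 -0.01192161] 0.0015007463533477667 1376 y -0.09110042174740056 [-0.08826572  0.12796058] 0.12916129718975838 top 0.09752638524911195
 stop y med -0.12001306634961928 66 0.6694299841217101
scene fence slope,x0 [0.01950547 0.69775624] 625 y [-0.0983614   0.19050547]
 tube x0,slope [ 0.61302757 -0.02026205] 0.0020204921961190694 1445 y -0.08742884397051431 [-0.08526046  0.1292178 ] 0.13197154219966098 top 0.09790539884825626
 stop y med -0.12000002161735246 95 0.6103419751509003
```

```bash
python3 -m pendant '[[[-2,0,0.5],0,1],[[-2,0,0],0,1],[[0,0,1],0,1],[[0,0,5],0,1],[[-8,0,1],0,1],[[-10,0,0],0,1],[[-5,0,0],0,1],[[0,0,-3],0,1],[[0,0,-1],0,1]]'; python3 - <<'E'
from m2 import *
report('side');report('scene')
E
```

```text
time_s: 20.32
position: [0.5912, 0.0196, 0.084]
tool_rot: [[0.969, -0.218, 0.115], [-0.217, -0.976, -0.014], [0.115, -0.011, -0.993]]
ft_force: [-0.9, 0.6, -0.8]
grip_width: 0.0857
side fence slope,x0 [0.02021935 0.69253619] 577 y [-0.06314686  0.1891067 ]
 tube x0,slope [ 0.60185144 -0.01642031] 0.0014669124057185132 1287 y -0.09139561666748743 [-0.08670227  0.12755057] 0.12897413187849308 top 0.09671409709471535
 stop y med -0.12113242856758932 33 0.6512113711668199
scene fence slope,x0 [0.02043994 0.69774083] 617 y [-0.09862207  0.19134634]
 tube x0,slope [ 0.60309702 -0.02131745] 0.0020032106196980473 1487 y -0.0872047428904416 [-0.08589669  0.12919218] 0.1312360785865475 top 0.09779455078608529
 stop y med -0.12010379039647531 88 0.6132064415443769
```

```bash
python3 -m pendant '[[[-8,0,0],0,1],[[-3,0,-2],0,1],[[0,0,-1.2],0,1],[[0,0,-1],0,1]]' | grep -E 'posi|ft';  python3 -m pendant '[[[0,0,-0.9],0,1],[[0,0,-0.9],0,1],[[0,0,-0.9],0,1]]'| grep -E 'posi|ft'
```

```text
position: [0.5796, 0.0196, 0.0795]
ft_force: [0.6, -0.8, -1.3]
position: [0.5812, 0.0196, 0.0784]
ft_force: [-1.1, -0.1, 7.6]
```

```bash
python3 - <<'E'
from m2 import *
report('side')
E
```

```text
side fence slope,x0 [0.02133441 0.69234388] 572 y [-0.06935183  0.18972334]
 tube x0,slope [ 0.60260064 -0.01490359] 0.0015563803822330295 1203 y -0.09023084991306396 [-0.08596751  0.12785022] 0.12935377636677978 top 0.0968196530560391
 stop y med 0 0 0
```

```bash
python3 -m pendant '[[[3,0,-0.8],0,1],[[4,0,-0.8],0,1]]' | grep -E 'posi|ft';  python3 -m pendant '[[[4,0,-0.8],0,1],[[3,0,-0.8],0,1]]'| grep -E 'posi|ft'; python3 -m pendant '[[[2,0,-0.9],0,1],[[2,0,-0.9],0,1]]'| grep -E 'posi|ft'; python3 - <<'E'
from m2 import *
report('side')
E
```

```text
position: [0.5901, 0.0198, 0.079]
ft_force: [0.4, 1.3, 7.1]
position: [0.5989, 0.0203, 0.0796]
ft_force: [-1.8, 2.1, 8.2]
position: [0.6047, 0.0209, 0.0801]
ft_force: [-1.8, 1.5, 8.4]
side fence slope,x0 [0.02215563 0.69226572] 528 y [-0.04346539  0.18976728]
 tube x0,slope [ 0.61387923 -0.01168621] 0.0016073175538161362 1287 y -0.09402107626987213 [-0.08631771  0.12882899] 0.13060144263722984 top 0.09780826704639821
 stop y med -0.12032153221233155 23 0.6618672834152347
```

```bash
python3 -m pendant '[[[2,0,-0.8],0,1],[[2,0,-0.8],0,1]]' | grep -E 'posi|ft';  python3 -m pendant '[[[2,0,-0.8],0,1],[[2,0,-0.8],0,1]]'| grep -E 'posi|ft'; python3 -m pendant '[[[2,0,-0.7],0,1],[[2,0,-0.7],0,1]]'| grep -E 'posi|ft'; python3 - <<'E'
from m2 import *
report('side')
E
```

```text
position: [0.6102, 0.0213, 0.0808]
ft_force: [-3.6, 0.8, 10.4]
position: [0.6158, 0.0213, 0.082]
ft_force: [-2.4, -0.3, 9.6]
position: [0.6213, 0.0211, 0.083]
ft_force: [-1.7, -0.2, 7.1]
side fence slope,x0 [0.01986578 0.6924976 ] 476 y [-0.09585627  0.19015751]
 tube x0,slope [ 0.62090632 -0.01078733] 0.0022098491079359157 1353 y -0.09007680004177947 [-0.08559706  0.12811588] 0.12958857982577868 top 0.09956556190358391
 stop y med -0.11968277680519102 29 0.6756111795293153
```

```bash
python3 -m pendant '[[[2.5,0,-0.7],0,1],[[2.5,0,-0.7],0,1]]' | grep -E 'posi|ft';  python3 -m pendant '[[[2.5,0,-0.7],0,1],[[2.5,0,-0.7],0,1]]'| grep -E 'posi|ft'; python3 -m pendant '[[[2.5,0,-0.7],0,1],[[2.5,0,-0.7],0,1]]'| grep -E 'posi|ft'; python3 - <<'E'
from m2 import *
report('side')
E
```

```text
position: [0.6281, 0.0209, 0.0839]
ft_force: [-0.6, 0.4, 6.7]
position: [0.6347, 0.0208, 0.0846]
ft_force: [-0.5, 0.9, 5.6]
position: [0.6412, 0.0207, 0.0851]
ft_force: [-0.1, 0.6, 5.0]
side fence slope,x0 [0.02189989 0.69225456] 371 y [-0.0906443   0.18945127]
 tube x0,slope [ 0.63035308 -0.01240665] 0.0025362641784433277 1361 y -0.09260390604456203 [-0.08760863  0.12817155] 0.12935574463853253 top 0.0998631025112227
 stop y med -0.11821292898772995 21 0.6100750234653631
```

```bash
python3 -m pendant '[[[2.5,0,-0.7],0,1],[[2.5,0,-0.7],0,1]]' | grep -E 'posi|ft';  python3 -m pendant '[[[2.5,0,-0.6],0,1],[[2.5,0,-0.6],0,1]]'| grep -E 'posi|ft'; python3 - <<'E'
from m2 import *
report('side')
E
```

```text
position: [0.6479, 0.0206, 0.0854]
ft_force: [-0.1, 0.9, 5.8]
position: [0.6541, 0.0205, 0.0853]
ft_force: [0.2, 1.0, 4.0]
side fence slope,x0 [0.01654457 0.6931345 ] 272 y [-0.02802294  0.18972408]
 tube x0,slope [ 0.6371485  -0.01387026] 0.00240578985942159 1424 y -0.09233967977975745 [-0.08608166  0.12808369] 0.12949976588632808 top 0.0998659745071917
 stop y med -0.11974839710063245 35 0.6104407764162113
```

```bash
python3 -m pendant '[[[2.5,0,-0.6],0,1],[[2.5,0,-0.6],0,1]]' | grep -E 'posi|ft';  python3 -m pendant '[[[2.5,0,-0.5],0,1],[[2.5,0,-0.5],0,1]]'| grep -E 'posi|ft'; python3 - <<'E'
from m2 import *
report('side')
E
```

```text
position: [0.6603, 0.0204, 0.0849]
ft_force: [0.4, 0.3, 4.6]
position: [0.6659, 0.0203, 0.084]
ft_force: [1.1, 0.6, 3.7]
side fence slope,x0 [0.02880181 0.69130624] 240 y [0.09138012 0.18921483]
 tube x0,slope [ 0.64380583 -0.0151699 ] 0.0018709120300401962 1407 y -0.09139332337166346 [-0.08567078  0.12763275] 0.1307660012290483 top 0.09879896695740255
 stop y med -0.12039496960480334 58 0.6101364818078079
```

```bash
python3 -m pendant '[[[0,0,1],0,1],[[0,0,3],0,1],[[-4,0,8],0.05,1],[[-8,8,5],0.05,1],[[-8,8,0],0.05,1],[[-8,8,0],0.05,1]]'; python3 - <<'E'
from m2 import *
report('side');report('scene');im,d,p,Rc,c=grab('wrist');save('w4.png',im)
E
```

```text
time_s: 25.6
position: [0.6343, 0.0448, 0.0981]
tool_rot: [[0.986, -0.012, 0.167], [-0.016, -1.0, 0.019], [0.166, -0.021, -0.986]]
ft_force: [1.0, -0.2, -1.0]
grip_width: 0.0854
side fence slope,x0 [0.0241941  0.69207747] 191 y [0.12028453 0.18900672]
 tube x0,slope [0.59850411 0.1090904 ] 0.0028194369918200994 250 y -0.08406868798037727 [-0.08243802  0.13488552] 0.13507955914191017 top 0.09124613991610603
 stop y med -0.1205088559045645 81 0.6104195848090216
scene fence slope,x0 [0.01983612 0.69786131] 628 y [-0.09899893  0.191048  ]
 tube x0,slope [0.65504546 0.00285057] 0.0018687024596930643 714 y -0.08654159343486172 [-0.08502847  0.12997257] 0.13193199674346223 top 0.09842823270876823
 stop y med -0.12006340153791942 92 0.610524731122072
```

View pics/w4.png

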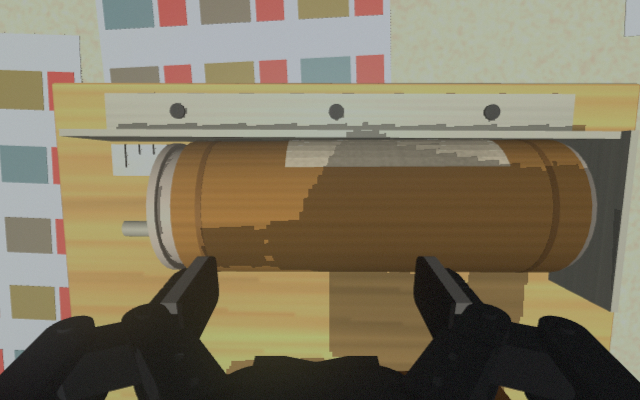

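```bash
sed -i 's/(X\[:,2\]>.05)&(X\[:,2\]<.12)&(X\[:,0\]>.535)&(X\[:,0\]<.675)/(X[:,2]>.069)\&(X[:,2]<.0985)\&(X[:,0]>.61)\&(X[:,0]<.69)/; s/z0,.58,-.02/z0,.65,.0/; s/ F=X\[f\]/ F=X[f]/' m2.py; python3 - <<'E'
from m2 import *
report('side');report('scene')
im,d,p,Rc,c=grab('wrist'); W=cloud(d,p,Rc,c); hsv=cv2.cvtColor(im,cv2.COLOR_RGB2HSV)
X=W[130:275,150:600].reshape(-1,3); X=X[~np.isnan(X[:,0])]
T=X[(X[:,2]>.072)&(X[:,2]<.1)&(X[:,0]>.6)&(X[:,0]<.69)&(X[:,1]<.12)]; q,e=tube(T,.0195,.65,0); r=abs(np.hypot(T[:,0]-q[0]-q[1]*T[:,1],T[:,2]-.0575)-.038)<.004; print(tube(T[r],.0195,*q),len(T),T[:,1].min())
F=X[(X[:,2]>.061)&(X[:,2]<.069)&(X[:,0]>.68)]; print('fence top',np.polyfit(F[:,1],F[:,0],1),np.percentile(F[:,0]-.0207*F[:,1],[2,50,98]))
E
```

```text
side fence slope,x0 [0.03350623 0.69044711] 190 y [0.12075358 0.18998784]
 tube x0,slope [0.65363268 0.01103935] 0.0015365948197784013 1011 y -0.089200608650985 [-0.08722361  0.1283919 ] 0.13003163574280688 top 0.0965203702668775
 stop y med -0.12015579829763257 85 0.61071779138566
scene fence slope,x0 [0.0222917  0.69769774] 615 y [-0.09897856  0.19069396]
 tube x0,slope [0.65474029 0.00475853] 0.0019404019847723277 1191 y -0.08496505494430318 [-0.08419549  0.13023192] 0.1333053262344141 top 0.09773592228682929
 stop y med -0.12021887214814742 94 0.6105609637875729
(array([0.65543911, 0.00796594]), np.float64(0.001335389110248878)) 50847 -0.08929955943266091
fence top [0.01476019 0.69568656] [0.69058322 0.69602169 0.69866744]
```

```bash
python3 -m pendant '[[[3,20,0],0,1],[[3,30,0],0,1],[[2,30,0],0,1],[[0,8,-6],0,1],[[0,0,-6],0,1],[[0,0,-3],0,1],[[0,0,0],0,1]]'; python3 -m pendant '[[[0,0,-1.2],0,1],[[0,0,-1.2],0,1]]'|grep -E 'posi|ft'
```

```text
time_s: 26.78
position: [0.6446, 0.1304, 0.0811]
tool_rot: [[0.986, -0.022, 0.167], [-0.025, -1.0, 0.016], [0.166, -0.02, -0.986]]
ft_force: [-1.1, -0.3, 0.1]
grip_width: 0.0855
position: [0.6452, 0.1297, 0.0796]
ft_force: [-0.8, 2.8, 6.9]
```

```bash
python3 -m pendant '[[[2,0,-0.7],0,1],[[2,0,-0.7],0,1]]'|grep -E 'posi|ft'; python3 -m pendant '[[[2,0,-0.5],0,1],[[2,0,-0.4],0,1]]'|grep -E 'posi|ft';python3 - <<'E'
from m2 import *
report('side');report('scene')
E
```

```text
position: [0.6485, 0.1297, 0.0797]
ft_force: [-14.1, 1.1, 11.5]
position: [0.649, 0.1297, 0.0799]
ft_force: [-10.1, 0.4, 8.3]
side fence slope,x0 [0.02798619 0.69120477] 184 y [0.120098   0.19014256]
 tube x0,slope [0.65473809 0.02666352] 0.0015966156474263255 1035 y -0.09066101819808256 [-0.08659892  0.128027  ] 0.1289315220848638 top 0.09649082732044549
 stop y med -0.11996034866082528 81 0.610257202193004
scene fence slope,x0 [0.0215204  0.69779102] 621 y [-0.09934944  0.19209046]
 tube x0,slope [0.65519042 0.01759213] 0.0020704566496442377 1145 y -0.08592507966565151 [-0.08494634  0.12961288] 0.13142621594551543 top 0.0975432391600865
 stop y med -0.11994847887803778 95 0.6101580067521261
```

```bash
python3 -m pendant '[[[-0.5,0,0.5],0,1],[[-0.5,0,1],0,1],[[0,0,4],0,1],[[0,10,15],0,1],[[0,20,20],0.1,0],[[2,20,10],0.18,-1],[[2,7,0],0.18,-1],[[2,0,0],0.18,-1],[[0,0,0],0.18,-1],[[0,0,0],0.18,-1],[[0,0,0],0.18,-1],[[0,0,0],0.18,-1]]' |grep -E 'posi|ft';python3 -m pendant '[[[0,0,0],0.18,-1],[[0,0,0],0.18,-1],[[0,0,0],0.18,-1],[[0,0,0],0.18,-1],[[0,0,0],0.18,-1],[[0,0,0],0.18,-1],[[0,0,0],0.18,-1],[[0,0,0],0.18,-1],[[0,0,0],0.18,-1],[[0,0,0],0,-1]]'; python3 - <<'E'
from m2 import *
report('side');report('scene');im,d,p,Rc,c=grab('side');
save('s5.png',cv2.resize(im[120:300,200:440],None,fx=3,fy=3,interpolation=cv2.INTER_CUBIC)); print(env.observe()['q'])
im,m,X,W,hsv=measure('side',BOX['side'])
t=X[(X[:,2]>.035)&(X[:,2]<.085)&(X[:,0]>.635)&(X[:,0]<.68)&(X[:,1]>.118)&(X[:,1]<.14)]; print('capface y',np.percentile(t[:,1],[10,50,90]),len(t))
E
```

```text
position: [0.6553, 0.1947, 0.143]
ft_force: [-0.7, 0.4, -0.2]
time_s: 30.38
position: [0.6564, 0.2015, 0.1543]
tool_rot: [[-0.983, 0.08, -0.163], [0.08, 0.997, 0.007], [0.163, -0.006, -0.987]]
ft_force: [0.6, 0.3, -0.4]
grip_width: -0.0
side fence slope,x0 [0.03782453 0.68966329] 201 y [0.12136716 0.19046319]
 tube x0,slope [0.65461513 0.02461563] 0.0015240030915589639 1152 y -0.08984967310579592 [-0.08615761  0.12809067] 0.12966422721240697 top 0.09672298653948541
 stop y med -0.1203801403824103 78 0.6101358387161822
scene fence slope,x0 [0.02144161 0.69771854] 619 y [-0.09900294  0.19032319]
 tube x0,slope [0.65533348 0.01117215] 0.002011304979340769 1168 y -0.08594441297536277 [-0.08468042  0.12931954] 0.130984654062059 top 0.09773799799779186
 stop y med -0.12007954036155077 92 0.611287375694415
[  6.57954407  43.36703795  48.20863658   1.49480546  97.72490835
 -78.57480849]
capface y [0.12481276 0.12671822 0.12887604] 241
```

View pics/s5.png

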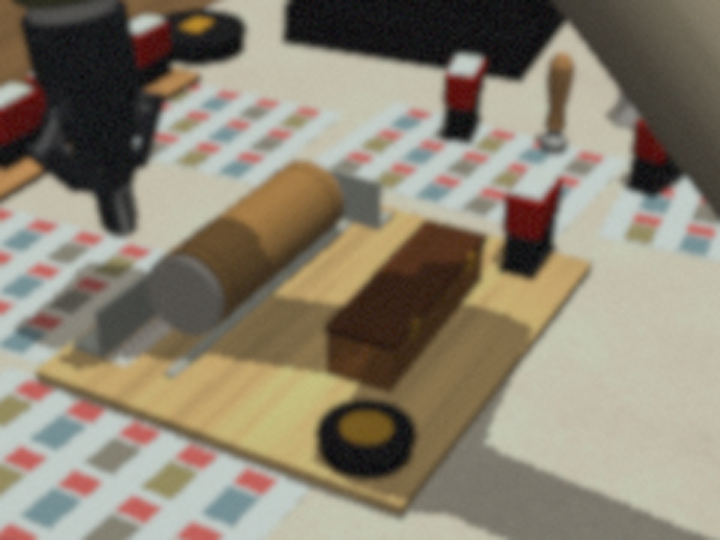

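```bash
python3 -m pendant '[[[0,-2,-15],0.06,-1],[[0,-3,-25],0.06,-1],[[0,-2,-25],0,-1],[[0,-1,-20],0,-1],[[0,0,-8],0,-1],[[0,0,0],0,-1]]'
```

```text
time_s: 31.32
position: [0.6568, 0.1912, 0.0598]
tool_rot: [[-0.987, -0.029, -0.161], [-0.027, 1.0, -0.011], [0.161, -0.006, -0.987]]
ft_force: [-0.9, -0.0, 0.2]
grip_width: -0.0001
```

```bash
python3 -m pendant '[[[0,-6,-4],0,-1],[[0,-8,-4],0,-1],[[0,-8,0],0,-1],[[0,-6,0],0,-1],[[0,-3,0],0,-1],[[0,-2,0],0,-1]]' |grep -E 'posi|ft'; python3 -m pendant '[[[0,-2,0],0,-1],[[0,-2,0],0,-1],[[0,-2,0],0,-1]]' |grep -E 'posi|ft'; python3 -m pendant '[[[0,-2,0],0,-1],[[0,-2,0],0,-1],[[0,-2,0],0,-1]]' |grep -E 'posi|ft'
```

```text
position: [0.6578, 0.1555, 0.0539]
ft_force: [-0.3, 0.8, -0.1]
position: [0.6578, 0.1495, 0.0539]
ft_force: [-0.6, -0.3, 0.4]
position: [0.6578, 0.1432, 0.0539]
ft_force: [-0.6, -1.4, -0.2]
```

```bash
for i in 1 2; do :; done; python3 -m pendant '[[[0,-2,0],0,-1],[[0,-2,0],0,-1],[[0,-2,0],0,-1]]' |grep -E 'posi|ft'; python3 -m pendant '[[[0,-2,0],0,-1],[[0,-2,0],0,-1],[[0,-2,0],0,-1]]' |grep -E 'posi|ft'; python3 - <<'E'
from m2 import *
im,d,p,Rc,c=grab('side');
save('s6.png',cv2.resize(im[120:300,200:440],None,fx=3,fy=3,interpolation=cv2.INTER_CUBIC));report('side')
E
```

```text
position: [0.6578, 0.1375, 0.0542]
ft_force: [-0.2, 1.8, 0.6]
position: [0.6578, 0.1313, 0.0543]
ft_force: [-0.3, 2.2, 1.7]
side fence slope,x0 [0.03314359 0.69049565] 215 y [0.11206289 0.1913348 ]
 tube x0,slope [0.65434824 0.03024727] 0.0015683721919996473 1110 y -0.09915415575378057 [-0.09748306  0.14088163] 0.146607100052946 top 0.09686102792758118
 stop y med -0.11967040901020021 64 0.6101258412832575
```

View pics/s6.png

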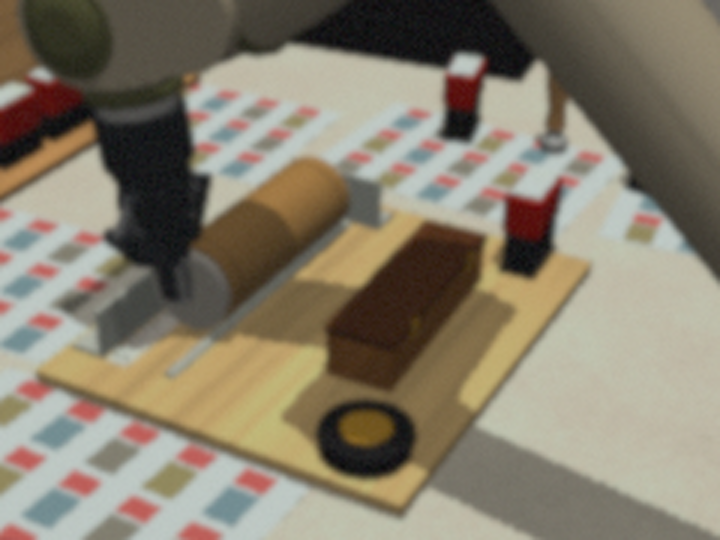

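```bash
python3 -m pendant '[[[0,-2,0],0,-1],[[0,-2,0],0,-1],[[0,-2,0],0,-1],[[0,-2,0],0,-1],[[0,-2,0],0,-1],[[0,-2,0],0,-1]]' |grep -E 'posi|ft'; python3 -m pendant '[[[0,-2,0],0,-1],[[0,-2,0],0,-1]]' |grep -E 'posi|ft'; python3 -m pendant '[[[0,-1.5,0],0,-1],[[0,-1.5,0],0,-1]]' |grep -E 'posi|ft';python3 -m pendant '[[[0,-1.5,0],0,-1],[[0,-1.5,0],0,-1]]'
```

```text
position: [0.6578, 0.1184, 0.0542]
ft_force: [0.9, 2.4, 0.6]
position: [0.6578, 0.1141, 0.0542]
ft_force: [0.5, 1.2, 0.4]
position: [0.6578, 0.1109, 0.0542]
ft_force: [-0.1, 3.4, -0.2]
time_s: 35.17
position: [0.6577, 0.1089, 0.0543]
tool_rot: [[-0.987, -0.029, -0.156], [-0.028, 1.0, -0.007], [0.156, -0.003, -0.988]]
ft_force: [-0.1, 6.8, 1.5]
grip_width: -0.0004
```

```bash
python3 -m pendant '[[[0,-1.5,0],0,-1],[[0,-1.5,0],0,-1],[[0,-1.5,0],0,-1],[[0,-1.5,0],0,-1]]' |grep -E 'posi|ft'; python3 -m pendant '[[[0,-1.5,0],0,-1],[[0,-1.5,0],0,-1],[[0,-1.5,0],0,-1],[[0,-1.5,0],0,-1]]' |grep -E 'posi|ft'; python3 -m pendant '[[[0,-1.5,0],0,-1],[[0,-1.5,0],0,-1]]'; python3 -m pendant '[[[0,-1.5,0],0,-1],[[0,-1.5,0],0,-1]]'|grep -E 'posi|ft'
```

```text
position: [0.6572, 0.1069, 0.0544]
ft_force: [0.0, 6.4, 0.6]
position: [0.6565, 0.105, 0.0545]
ft_force: [-0.1, 6.4, 1.1]
time_s: 36.42
position: [0.6562, 0.104, 0.0546]
tool_rot: [[-0.987, -0.034, -0.157], [-0.036, 0.999, 0.008], [0.157, 0.013, -0.988]]
ft_force: [-1.0, 6.2, 0.4]
grip_width: -0.0
position: [0.6559, 0.1031, 0.0546]
ft_force: [-0.2, 7.1, 1.4]
```

```bash
python3 -m pendant '[[[0,-2.5,0],0,-1],[[0,-2.5,0],0,-1],[[0,-2.5,0],0,-1]]' |grep -E 'posi|ft'; python3 -m pendant '[[[0,-2.5,0],0,-1],[[0,-2.5,0],0,-1],[[0,-2.5,0],0,-1]]';python3 - <<'E'
from m2 import *
report('side');report('scene')
E
```

```text
position: [0.6553, 0.1017, 0.0548]
ft_force: [0.8, 14.3, 0.2]
time_s: 37.42
position: [0.6553, 0.1021, 0.0551]
tool_rot: [[-0.987, -0.042, -0.155], [-0.048, 0.998, 0.032], [0.154, 0.039, -0.987]]
ft_force: [0.8, 13.2, 0.2]
grip_width: 0.0002
side fence slope,x0 [0.02586022 0.69173238] 286 y [0.08048902 0.19003065]
 tube x0,slope [0.65261301 0.02480529] 0.0014327806595403844 982 y -0.1099764018368213 [-0.10900166  0.11360529] 0.11566733051475053 top 0.09689959580746375
 stop y med -0.10917337965129004 53 0.610437452504679
scene fence slope,x0 [0.02121087 0.69778294] 615 y [-0.09835438  0.19103954]
 tube x0,slope [0.65368641 0.01668971] 0.0019151768502898244 1160 y -0.11007555965833803 [-0.1092217  0.1062571] 0.1152444028799025 top 0.09769681879850806
 stop y med -0.11981549326731272 110 0.6106286461257032
```

```bash
sed -i 's/(X\[:,1\]>-.11)&(X\[:,1\]<.165)/(X[:,1]>-.135)\&(X[:,1]<.12)/' m2.py; python3 -m pendant '[[[0,1,0],0,-1],[[0,4,0],0,-1],[[0,20,0],0,-1],[[0,30,5],0,-1],[[0,10,30],0,-1],[[0,0,30],0,-1],[[0,0,20],0,-1]]'|grep -E 'posi|ft'; python3 - <<'E'
from m2 import *
report('side');report('scene')
for n in BOX:
    im,m,X,W,hsv=measure(n,BOX[n])
    t=X[(X[:,2]>.035)&(X[:,2]<.085)&(X[:,0]>.635)&(X[:,0]<.68)&(X[:,1]>.07)&(X[:,1]<.12)]; print(n,'capface y',np.percentile(t[:,1],[10,50,90]),len(t))
    T=X[(X[:,2]>.0745)&(X[:,2]<.1)&(X[:,0]>.62)&(X[:,0]<.685)]; print('above stop y range',T[:,1].min(),np.percentile(T[:,1],[1,99]),T[:,1].max())
    im2=im[120:300,200:440] if n=='side' else im[150:290,240:430]
    save('f_%s.png'%n,cv2.resize(im2,(720,540),interpolation=cv2.INTER_CUBIC))
E
```

```text
position: [0.6534, 0.1732, 0.14]
ft_force: [0.2, 0.1, 0.2]
side fence slope,x0 [0.02763906 0.69151589] 288 y [0.0796658  0.18980154]
 tube x0,slope [0.65245689 0.02330322] 0.001442645733546069 1037 y -0.12768516017672524 [-0.11919565  0.08816742] 0.08977679532320322 top 0.09676680572438828
 stop y med -0.10977079465380857 53 0.6102810225985584
scene fence slope,x0 [0.02239176 0.69777026] 611 y [-0.09937673  0.19151662]
 tube x0,slope [0.65366018 0.01683444] 0.0019322464312065543 1236 y -0.12062829171301621 [-0.11682906  0.08958872] 0.09135981750029701 top 0.09752907077386623
 stop y med -0.11980064744839211 104 0.6115220653524244
scene capface y [0.07060111 0.07234415 0.07287394] 3
above stop y range -0.11974504426283616 [-0.11694363  0.08734372] 0.09218736281553175
side capface y [0.08454921 0.08667631 0.08854579] 231
above stop y range -0.12039306111024206 [-0.11457457  0.08839995] 0.09030786762002807
```

View pics/f_scene.png

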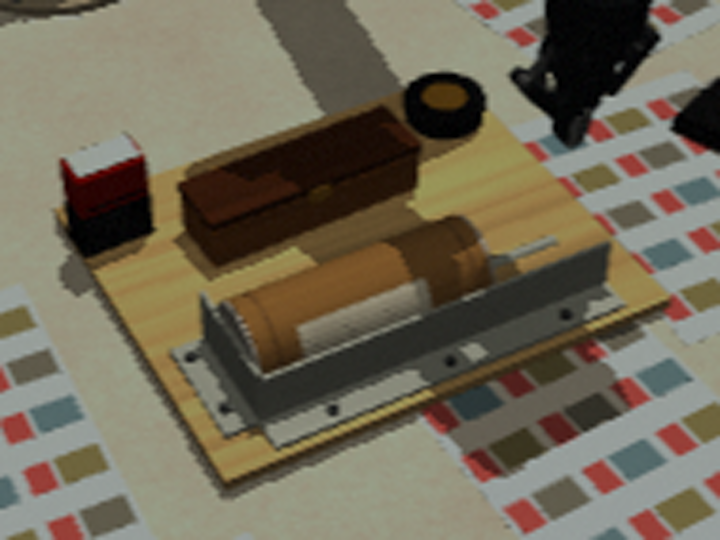

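```bash
python3 -m pendant '[[[0,-14,0],-0.18,-1],[[0,-14,0],-0.18,-1],[[0,-14,0],-0.18,-1],[[0,-14,0],-0.18,-1],[[0,-14,0],-0.18,-1],[[0,-14,0],-0.18,-1],[[0,-14,0],-0.18,-1],[[0,-14,0],-0.18,-1],[[0,-14,0],-0.18,-1],[[0,-14,0],-0.18,-1],[[0,-14,0],-0.18,-1],[[0,-14,0],-0.18,-1]]' |grep -E 'posi|ft';python3 -m pendant '[[[0,-7,0],-0.18,-1],[[0,0,0],-0.18,-1],[[0,0,0],-0.18,-1],[[0,0,-8],-0.18,-1],[[0,0,-10],-0.16,-1],[[0,0,0],0,-1]]'
```

```text
position: [0.6462, 0.0017, 0.1179]
ft_force: [-0.1, 0.8, 0.4]
time_s: 40.85
position: [0.6435, -0.006, 0.0923]
tool_rot: [[0.985, 0.035, 0.168], [0.035, -0.999, -0.001], [0.168, 0.007, -0.986]]
ft_force: [-2.1, -0.0, 12.9]
grip_width: -0.0001
```

```bash
python3 -m pendant '[[[0,0,-0.5],0,-1]]' |grep -E 'posi|ft'; python3 -m pendant '[[[1.5,0,-0.7],0,-1],[[1.5,0,-0.7],0,-1]]' |grep -E 'posi|ft'; python3 -m pendant '[[[1.5,0,-0.6],0,-1]]' |grep -E 'posi|ft';  python3 - <<'E'
from m2 import *
report('side');report('scene')
E
```

```text
position: [0.6441, -0.006, 0.0923]
ft_force: [-1.0, -0.3, 12.1]
position: [0.6474, -0.0061, 0.0925]
ft_force: [-14.9, -0.6, 19.9]
position: [0.6474, -0.0061, 0.0925]
ft_force: [-15.7, -1.3, 20.7]
side fence slope,x0 [0.02282459 0.6921019 ] 282 y [0.08172894 0.19007257]
 tube x0,slope [0.65462589 0.02285233] 0.0015018516955398228 962 y -0.12431722002199003 [-0.12094707  0.0882956 ] 0.08954108066226704 top 0.09684328633618552
 stop y med -0.11218491851536505 56 0.6106421140202063
scene fence slope,x0 [0.01942752 0.69782305] 614 y [-0.09907931  0.19217147]
 tube x0,slope [0.65510283 0.01824255] 0.001972093379432946 1162 y -0.12048533626502075 [-0.11725086  0.08887121] 0.09069913810858571 top 0.09781331301534281
 stop y med -0.1201701576931761 102 0.6108457229161264
```

```bash
python3 -m pendant '[[[0,0,0],0,-1],[[0,0,0.3],0,-1],[[0,0,0.7],0,-1],[[0,0,3],0,-1],[[0,0,10],0,-1],[[0,0,25],0,-1],[[0,0,25],0,-1],[[-20,0,10],0,-1],[[-30,0,0],0,-1],[[-30,0,0],0,-1],[[0,0,0],0,-1],[[0,0,0],0,-1]]'; python3 - <<'E'
from m2 import *
report('side');report('scene')
im,m,X,W,hsv=measure('side',BOX['side'])
t=X[(X[:,2]>.035)&(X[:,2]<.085)&(X[:,0]>.635)&(X[:,0]<.68)&(X[:,1]>.07)&(X[:,1]<.12)]; print('capface y',np.percentile(t[:,1],[10,50,90]),len(t))
# typebox top, before vs now (dark, top height), both by same filter
for nm,X in(('now',X),('start',np.load('/tmp/c_side.npz')['X'])):
    q=X[(X[:,2]>.064)&(X[:,2]<.074)&(X[:,0]<.55)&(X[:,0]>.455)&(abs(X[:,1]-.02)<.125)]; print(nm,q.mean(0),np.percentile(q[:,0],[2,98]),np.percentile(q[:,1],[2,98]),len(q))
E
```

```text
time_s: 42.95
position: [0.5642, -0.0054, 0.169]
tool_rot: [[0.985, 0.035, 0.166], [0.036, -0.999, -0.002], [0.166, 0.008, -0.986]]
ft_force: [0.5, 0.3, -0.4]
grip_width: -0.0005
side fence slope,x0 [0.02058898 0.69247278] 283 y [0.08000779 0.1907903 ]
 tube x0,slope [0.65431476 0.01791614] 0.0014545545421276401 1039 y -0.12252930138889807 [-0.11893948  0.08877503] 0.09044531457474907 top 0.09674336354710517
 stop y med -0.11245576051315476 58 0.61035183676736
scene fence slope,x0 [0.02152616 0.69763154] 624 y [-0.09863066  0.19080864]
 tube x0,slope [0.65497705 0.01884004] 0.001963354736932099 1195 y -0.12080686748189173 [-0.11733386  0.08939316] 0.09194708869227736 top 0.09768632552839841
 stop y med -0.12005990314307147 97 0.6104092015137303
capface y [0.0848929  0.0865079  0.08836401] 230
now [0.49226406 0.03029921 0.06894728] [0.46292151 0.52390706] [-0.07604251  0.12071552] 1077
start [0.49917891 0.03088857 0.06897663] [0.46324054 0.5417126 ] [-0.07648386  0.12168505] 1246
```

```bash
python3 -c "
from rig import ticket; print(ticket.close_job())"
```

```text
the job is handed in; nothing more can be done
None
```

I rolled the tube over the bead and squared it against the fence. I then pushed it by the cap to the end stop until the cap stalled. I handed the job in at about 43 s, and no verdict was reported.

**How it went:**
- **Bead:** The first two attempts to cross did not get over. On the first the tube rolled back, roughly to the type box, which did not measurably move. On the second the wrist force reached 16 N before the tube had visibly started to climb. On the crossing that worked, the readings stayed at or below about 10.4 N.
- **Cap:** The sliding force was about 2 N and stepped to about 6.5 N when the tube met the stop. The push then stalled at about 14 N.
- **Final roll:** The cap push left the tube 1–2 mm off the fence, so I rolled it back in from the top. This gave the highest readings of the run: about 21 N downward with 16 N sideways, roughly 26 N combined. The hand also drifted down onto the tube during that approach, at about 13 N.

**Last checks, from both fixed cameras:**
- **Fence:** The tube's axis is within about 1 mm of its home distance from the fence, and its angle is within about 0.003 rad of the board's.
- **Cap and stop:** The tube with its cap now measures 207 mm overall, which is the fully home length. Its closed end is at the stop to within about 2 mm; the two cameras' readings of the stop differ by that much, so this is the least certain check.
- **Surroundings:** The type box is where it started. I did not measure the other bystanders separately, but none looked moved in the pictures. The hand is clear of everything.

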